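# Put the mixed-up refills back with their tools

## Task

On the craft table each of three tool trays has got another tool's refills in its front compartment: move the box of glue sticks to the glue gun's tray, the carton of staples to the stapler's tray and the tin of tape rolls to the tape dispenser's tray, each flat on the floor of the front compartment. The cork mat is free to park one on meanwhile. Keep the open containers upright, set them down rather than dropping them, and do not disturb the pine cone and the twig tree beyond the mat.

Things in the scene. Friction and masses are not known exactly. Their poses are not given: they have to be found in the camera images.
- stick_box: Grey plastic open box full of milky-white glue sticks lying along it, 112 mm (x) by 58 (y) by 44 high, walls 3 mm, 0.18 kg; sticks end 9 mm below the rim. Grip across the 58 mm (y). Fits a compartment only lengthwise (x along the tray's x within 0.2 rad), 12 mm to spare at each end. Contents stay in. Origin: centre of the underside, z up. Starts in a wrong tray.
- staple_carton: Small brown cardboard carton, open, with six shiny strips of staples, 76 mm (x) by 54 (y) by 44 high, walls 3 mm, 0.22 kg. Grip it across its 54 mm width (y). Contents stay in. Origin: centre of the underside, z up. Starts in a wrong tray.
- tape_tin: Round aluminium tin, open, 60 mm in diameter and 44 mm high, 0.16 kg, with a roll of tape inside seen as a ring round a brown core. Grip across its diameter, at any yaw. Contents stay in. Origin: centre of the underside, z up. Starts in a wrong tray.
- glue_tray: Fixed plywood tray, 307 mm (x) by 120, rim 14 mm high, floor 5, walls 5 mm thick. In front (robot side) a supply compartment, 136 (x) by 110 mm inside; behind a cross wall (+x) a bay with a blue-black glue gun lying on its side, fixed, top 40 mm above the table. Origin: centre of the compartment, on the underside, 5 mm below its floor; x to the tool, z up; yaw within 0.2 rad.
- staple_tray: Fixed plywood tray, 307 mm (x) by 120, rim 14 mm high, floor 5, walls 5 mm thick. In front (robot side) a supply compartment, 136 (x) by 110 mm inside; behind a cross wall (+x) a bay with a black desk stapler, fixed, top 67 mm above the table. Origin: centre of the compartment, on the underside, 5 mm below its floor; x to the tool, z up; yaw within 0.2 rad.
- tape_tray: Fixed plywood tray, 307 mm (x) by 120, rim 14 mm high, floor 5, walls 5 mm thick. In front (robot side) a supply compartment, 136 (x) by 110 mm inside; behind a cross wall (+x) a bay with a grey tape dispenser with a roll on it, fixed, top 76 mm above the table. Origin: centre of the compartment, on the underside, 5 mm below its floor; x to the tool, z up; yaw within 0.2 rad.
- cork_mat: Empty fixed cork mat, 120 by 120 mm and 5 mm thick, the free place in the row of four (three trays and this mat, in any order). Origin: centre of the underside; a thing set on it stands 5 mm above the table.
- pine_cone: Loose brown pine cone standing on end, about 60 mm across and 67 mm high, 0.12 to 0.16 m beyond (+x of) the mat's centre. Origin: centre of the underside. To be left alone.
- twig_tree: Loose little tree of twigs on a slice of wood 64 mm across, 110 mm high, 0.16 to 0.20 m beyond (+x of) the mat's centre. Origin: centre of the underside. To be left alone.
Not all that is in view belongs to the job. What is shaped like the stick_box but red is not meant. Leave any purple look-alike of the staple_carton alone.

How it is judged:
At the end, for the whole second after the job is handed in: Glue sticks, staples and tape rolls each stand upright (within 0.1 rad) and at rest flat on the floor (within 4 mm) of the front compartment of their own tool's tray, origin within 45 mm along the tray and 32 mm across it of the compartment's centre: anywhere inside its walls (x of stick_box in the frame of glue_tray between -0.045 and 0.045 m and y of stick_box in the frame of glue_tray between -0.032 and 0.032 m and z of stick_box in the frame of glue_tray between 0.002 and 0.009 m and angle between each of stick_box, staple_carton, tape_tin's own z axis and vertical below 0.1 rad and linear speed of each of stick_box, staple_carton, tape_tin below 0.02 m/s and x of staple_carton in the frame of staple_tray between -0.045 and 0.045 m and y of staple_carton in the frame of staple_tray between -0.032 and 0.032 m and z of staple_carton in the frame of staple_tray between 0.002 and 0.009 m and x of tape_tin in the frame of tape_tray between -0.045 and 0.045 m and y of tape_tin in the frame of tape_tray between -0.032 and 0.032 m and z of tape_tin in the frame of tape_tray between 0.002 and 0.009 m); the robot touches nothing.
It fails at once if one of the three containers is tipped by more than 30 degrees (angle between any of stick_box, staple_carton, tape_tin's own z axis and vertical above 0.52 rad).
It fails at once if one of the three containers is dropped or thrown: moves faster than 0.6 m/s while not in the fingers (a fall of some 18 mm) ((linear speed of stick_box above 0.6 m/s and contact force between the fingers and stick_box below 0.02 N) or (linear speed of staple_carton above 0.6 m/s and contact force between the fingers and staple_carton below 0.02 N) or (linear speed of tape_tin above 0.6 m/s and contact force between the fingers and tape_tin below 0.02 N)).
It fails at once if the pine cone is pushed more than 20 mm from where it stood, or knocked over (distance of pine_cone from where it was at the start of the episode above 0.02 m or angle between pine_cone's own z axis and vertical above 0.5 rad).
It fails at once if the twig tree is pushed more than 20 mm from where it stood, or knocked over (distance of twig_tree from where it was at the start of the episode above 0.02 m or angle between twig_tree's own z axis and vertical above 0.5 rad).
It also fails if it takes over 125 s, if anything falls off the work surface, if the arm or the gripper's body presses on something with over 40 N, if the wrist force passes 120 N, or if a joint passes its speed limit or range.

## Robot

A 6-joint arm with a two-finger parallel gripper is mounted at the origin on the work surface. World frame = base frame: x ahead of the robot, y to its left, z up, the work surface at z = 0. Lengths are in m, angles in rad, forces in N, time in s.
With the tool pointing down it reaches from about 0.35 to 0.975 m from the base axis. Payload 7.1 kg.
Tool frame: the origin (TCP) lies midway between the tips of the shut fingers; the grasp point (between the pads) lies 19 mm behind it; z points along the fingers, x is the direction in which the jaws open and shut, and the axes are right-handed (so a half turn about z gives the same grasp; the last joint's range is limited). The gripper opens to 88 mm and grips with 3 to 60 N. Pads are 20 mm wide; open, the fingers measure 115 mm over their backs; the gripper's body (75 mm by 178 mm) begins 61 mm behind the grasp point.
Start: joints at [-1.287, 0.423, 1.63, -0, 1.089, -0.019], TCP at [0.186, -0.597, 0.223] pointing down, gripper open.
Joint ranges: [-3, 3], [-0.9, 2.11], [0.09, 2.58], [-1.31, 4.45], [0.11, 2.69], [-2.54, 2.54]. Speed limits (rad/s): [2.39, 2.39, 3.01, 3.14, 3.14, 3.14].

## Interface

Orientations are given as a unit quaternion [w, x, y, z].
In Python, from station import move_pose, movel, movej, command_gripper, wait, inverse_kinematics, read_camera, camera_info, MotionError, job_done, get_time, get_joint_pos, get_qvel, get_effort, get_tcp_pos, get_ee_rot, get_ft_force, get_ft_torque, get_grip_width gives the robot as it stands. Calls block until the motion is done:
- move_pose(position, orientation): joint-space move of the TCP to a pose.
- movel(position, frame=None, v=0.15, until_force=None): straight line of the TCP; frame=None keeps the orientation; v is the mean speed in m/s. With until_force (N) it stops when the force on the tool has changed by that much, and returns True; else False.
- movej(angles): joint-space move.
- command_gripper(opening): opening from 0.0 (shut) to 1.0 (fully open); the grip force is fixed at half the most; returns when the fingers have stopped.
- wait(seconds).
- inverse_kinematics(position, orientation): joint angles nearest the present ones, or None.
- read_camera(name): name is "side" or "top"; returns the picture (420x560x3 uint8, red, green, blue); there is no depth.
- camera_info(name): a dict with "intrinsics" (3x3 intrinsics, pixels), "T" (4x4, takes a point from camera to world coordinates). Camera axes: x right, y up, looking along -z (the intrinsics and any distortion apply to the point x, -y, -z); pixel columns grow to the right and rows downward; lengths in m; the calibration is good to about 2 mm. A picture is of the moment at which its call begins. camera_info takes no time and is no camera call.
A pose or a line that the arm cannot do raises MotionError and nothing moves.
- job_done(): hands the job in, once; it reports no verdict.
Readings, each from a call of its own:
- get_time(): time.
- get_joint_pos(): joint angles.
- get_qvel(): joint speeds.
- get_effort(): joint torques, N m.
- get_tcp_pos(): TCP position.
- get_ee_rot(): TCP orientation.
- get_ft_force(): force on the tool from outside, world axes, zero at the start.
- get_ft_torque(): the same for the moment, N m.
- get_grip_width(): opening from 0.0 (shut) to 1.0 (fully open).
Only numpy, scipy, OpenCV 4.12 (cv2) and the standard library are available. Lean on these libraries where they do the work, as an engineer would, in place of code of your own. Each camera call takes 0.05 s, during which the arm holds its last target. There are 200 camera calls.

## Working session

There is one attempt and no reset: what is moved stays moved. The work goes in short steps, each a Python script; the robot and the scene stay as the last script left them, time stands still between calls to the robot, and variables do not carry over. Pictures are saved under pics/ and viewed, about 12 in all and at most 16, crops included, and the job is handed in when it is done.

```bash
mkdir -p pics
python3 - <<'E'
from station import *
import cv2
for n in("top","side"):
    cv2.imwrite(f"pics/{n}0.png",cv2.resize(read_camera(n)[:,:,::-1],(800,600),interpolation=cv2.INTER_CUBIC))
    c=camera_info(n);print(n,c)
print(get_time(),get_ee_rot())
E
```

```text
top {'intrinsics': array([[455.08331418,   0.        , 272.30214309],
       [  0.        , 455.08331418, 206.44974743],
       [  0.        ,   0.        ,   1.        ]]), 'T': array([[-2.68260924e-02,  9.95086673e-01, -9.53041177e-02,
         3.47484270e-01],
       [-9.99633061e-01, -2.70618834e-02, -1.18222135e-03,
         5.78021675e-03],
       [-3.75552162e-03,  9.52374326e-02,  9.95447501e-01,
         1.39214324e+00],
       [ 0.00000000e+00,  0.00000000e+00,  0.00000000e+00,
         1.00000000e+00]])}
side {'intrinsics': array([[458.97681893,   0.        , 282.53401278],
       [  0.        , 458.97681893, 216.37968979],
       [  0.        ,   0.        ,   1.        ]]), 'T': array([[-0.81240568,  0.43743201, -0.38555187,  0.03448041],
       [-0.58301473, -0.62018703,  0.52484461,  0.58345067],
       [-0.00953044,  0.65116917,  0.75887277,  0.90561534],
       [ 0.        ,  0.        ,  0.        ,  1.        ]])}
0.1 [-4.10256953e-04  8.05658979e-01 -5.92379241e-01 -5.25494611e-04]
```

View pics/top0.png

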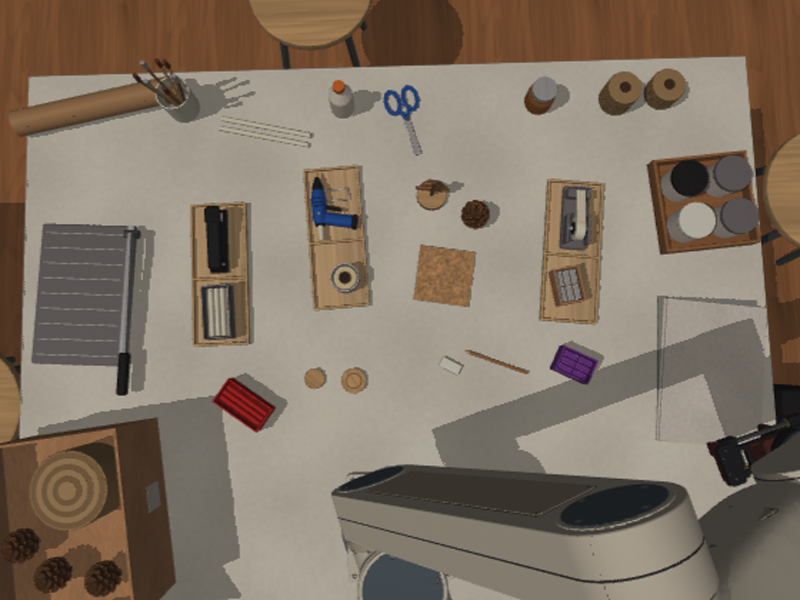

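View pics/side0.png

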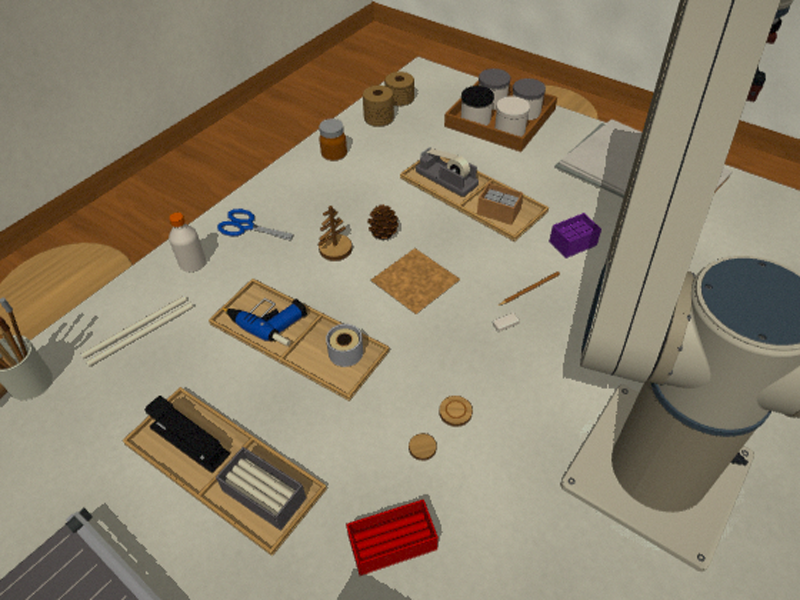

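Top picture: the stapler tray (220,275) holds the sticks, the glue tray (337,237) holds the tape tin at (345,277), and the tape tray (572,250) holds the carton at (570,287). The mat is at (445,275), the cone at (475,213) and the tree at (432,193). Next, an enlarged crop of the trays.

Run:
```python
from station import *
import cv2,numpy as np
im=read_camera("top")[:,:,::-1]
o=[cv2.resize(im[y:y+110,x:x+53],(265,550),interpolation=cv2.INTER_CUBIC) for x,y in((128,137),(210,112),(374,122))]
cv2.imwrite("pics/crop1.png",np.hstack(o))
```

```text
(no output)
```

View pics/crop1.png

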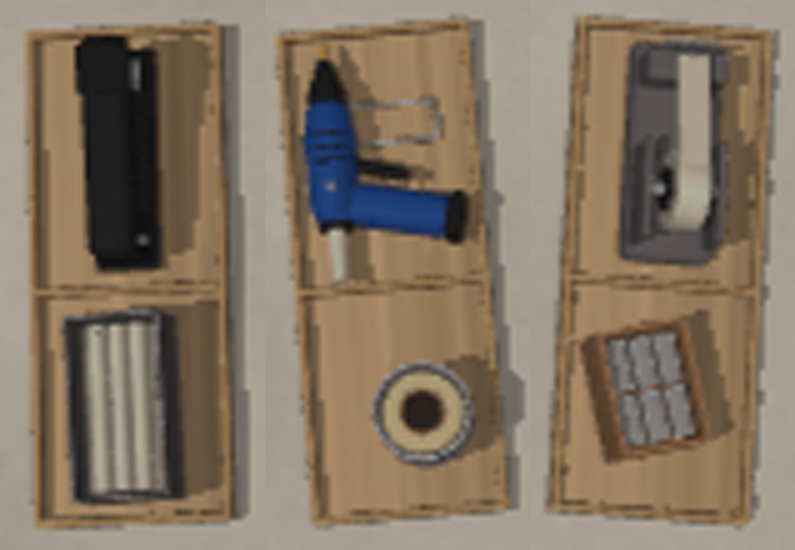

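```bash
cat > h.py <<'E'
from station import *
import numpy as np, cv2
def ray(u,v,z,n="top"):
    c=camera_info(n);K=c["intrinsics"];T=c["T"]
    d=T[:3,:3]@np.array([(u-K[0,2])/K[0,0],-(v-K[1,2])/K[1,1],-1])
    return T[:3,3]+d*(z-T[2,3])/d[2]
def crop(pts,x0,y0,off,z): return np.array([ray(x0+(a-off)/5-.4,y0+b/5-.4,z) for a,b in pts])
Z=.021
def q(yaw):  # tool down, jaws along the y axis of a thing at this yaw
    a=(yaw-np.pi/2)/2; return np.array([0,np.cos(a),np.sin(a),0])
def snap(name,n="top"): cv2.imwrite(f"pics/{name}.png",cv2.resize(read_camera(n)[:,:,::-1],(800,600),interpolation=cv2.INTER_CUBIC))
def pick(p,yaw,joint=False):
    (move_pose if joint else lambda a,b: movel(a,b,v=.3))([p[0],p[1],.2],q(yaw))
    command_gripper(1.0)
    movel([p[0],p[1],.09],q(yaw),v=.2); print("contact",movel([p[0],p[1],Z],q(yaw),v=.06,until_force=8),get_tcp_pos())
    command_gripper(0.0); print("width mm",get_grip_width()*88)
    movel([p[0],p[1],.2],v=.12); print("lifted mm",get_grip_width()*88,get_time())
def place(p,yaw):
    movel([p[0],p[1],.2],q(yaw),v=.22); movel([p[0],p[1],.05],v=.12)
    c=movel([p[0],p[1],Z-.001],v=.03,until_force=4); print("touch",c,get_tcp_pos())
    command_gripper(1.0); movel([p[0],p[1],.2],v=.15); print(get_time())
E
python3 - <<'E'
from h import *
def show(n,P,far=True):
    TL,TR,BR,BL=P
    ax=(TL+TR-BL-BR)/2; lat=(TL+BL-TR-BR)/2
    print(n,"c",P.mean(0).round(4),"len",np.linalg.norm(ax).round(4),"w",np.linalg.norm(lat).round(4),"yaw",np.arctan2(ax[1],ax[0]).round(3),np.arctan2(-lat[0],lat[1]).round(3))
    return P.mean(0),np.arctan2(ax[1],ax[0])
for n,pts,a in(("staple",[(28,32),(220,24),(232,520),(37,524)],(128,137,0)),
 ("glue",[(277,37),(466,20),(509,508),(316,523)],(210,112,265)),("tape",[(580,18),(775,32),(746,523),(549,511)],(374,122,530))):
    c,y=show(n,crop(pts,*a,.014))
    # origin: centre of compartment, 68+5 mm from the near end; centre of tray 153.5
    print("   origin",(c[:2]-(.1535-.073)*np.array([np.cos(y),np.sin(y)])).round(4))
show("sticks",crop([(65,318),(160,311),(172,496),(77,503)],128,137,0,.049))
show("carton",crop([(602,338),(685,320),(712,441),(626,459)],374,122,530,.049))
print("tin",crop([(423,414)],210,112,265,.049), crop([(374,414),(473,414)],210,112,265,.049)[:,1])
s=1/1.42857
show("mat",np.array([ray(u*s,v*s,.005) for u,v in((420,244),(476,250),(469,306),(413,301))]))
for p in((475,213),(432,193)): print(ray(p[0]*s,p[1]*s,.03))
E
```

```text
staple c [0.5364 0.3692 0.014 ] len 0.3045 w 0.1183 yaw 0.019 0.004
   origin [0.456  0.3676]
glue c [0.6088 0.1186 0.014 ] len 0.3042 w 0.1176 yaw 0.064 0.057
   origin [0.5284 0.1135]
tape c [ 0.5645 -0.386   0.014 ] len 0.3055 w 0.1198 yaw -0.114 -0.095
   origin [ 0.4845 -0.3769]
sticks c [0.4517 0.3664 0.049 ] len 0.1102 w 0.0564 yaw 0.063 0.047
carton c [ 0.4867 -0.3684  0.049 ] len 0.0734 w 0.0515 yaw 0.154 0.183
tin [[0.5145679  0.09884985 0.049     ]] [0.12798666 0.06912331]
mat c [ 0.5198 -0.1129  0.005 ] len 0.1234 w 0.1208 yaw -0.157 -0.126
[ 0.64810969 -0.18036127  0.03      ]
[ 0.6940646 -0.0902928  0.03     ]
```

Run:
```python
from h import *
pick([.5146,.0988],.06,True)
place([.508,-.113],-.05)
pick([.4517,.3664],.055)
snap("a","side")
```

```text
contact False [0.51493534 0.09885182 0.02135588]
width mm 60.25654738545638
lifted mm 59.69144951017254 7.275
touch True [ 0.50766282 -0.11294781  0.02113187]
12.6667
contact False [0.45198093 0.36660811 0.02138753]
width mm 57.48593409581212
lifted mm 58.43662773239068 18.8583
```

View pics/a.png

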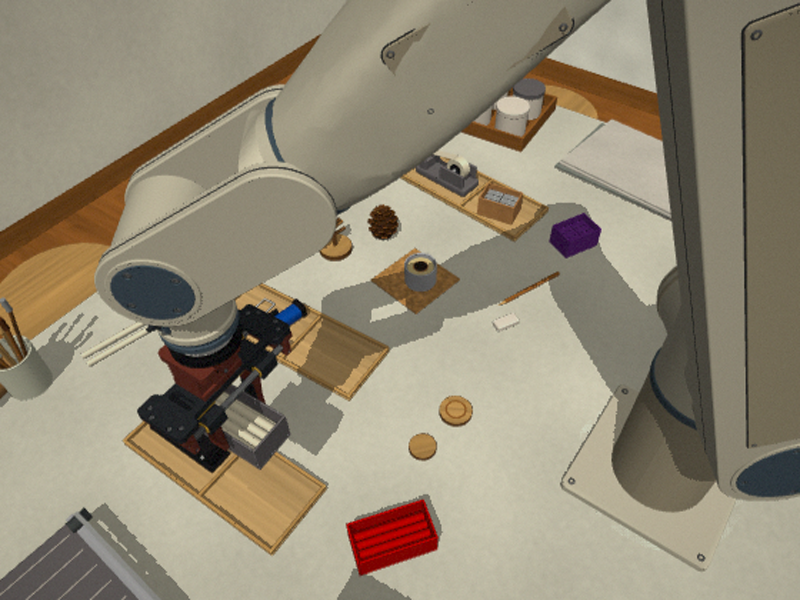

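The tin stands upright on the mat at (420,272), and the box of sticks is level in the fingers. Next, the box and the carton.

Run:
```python
from h import *
place([.5284,.1135],.06)
pick([.4867,-.3684],.165)
place([.456,.3676],.012)
pick([.508,-.113],-.05)
snap("b","side")
```

```text
touch True [0.52806949 0.11342695 0.02113717]
24.5583
contact False [ 0.48699813 -0.36859861  0.0214253 ]
width mm 53.519144407552034
lifted mm 54.06228269812508 30.8
touch True [0.45571839 0.36738871 0.02099859]
38.6583
contact False [ 0.50828503 -0.11304879  0.021338  ]
width mm 60.29292273572848
lifted mm 59.958950059859134 44.825
```

View pics/b.png

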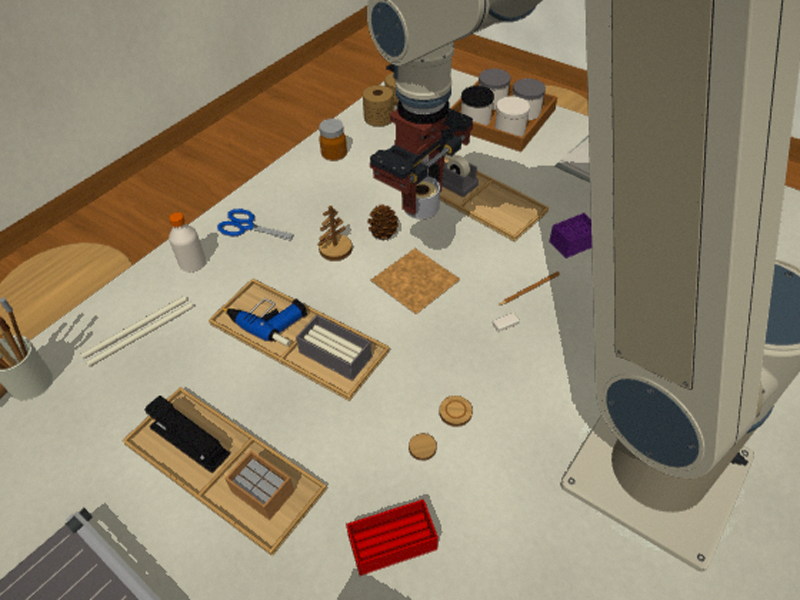

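The sticks lie in the glue tray at (335,345) and the carton in the stapler tray at (262,478). The tin is in the fingers, and the cone and tree have not moved.

Run:
```python
from h import *
place([.4845,-.3769],-.105)
move_pose([.186,-.5,.25],q(-.1))
wait(.5)
im=read_camera("top")[:,:,::-1]
o=[cv2.resize(im[y:y+110,x:x+53],(265,550),interpolation=cv2.INTER_CUBIC) for x,y in((128,137),(210,112),(374,122))]
cv2.imwrite("pics/crop2.png",np.hstack(o)); snap("c","side")
```

```text
touch True [ 0.48420928 -0.37668195  0.0211359 ]
50.5
```

View pics/crop2.png

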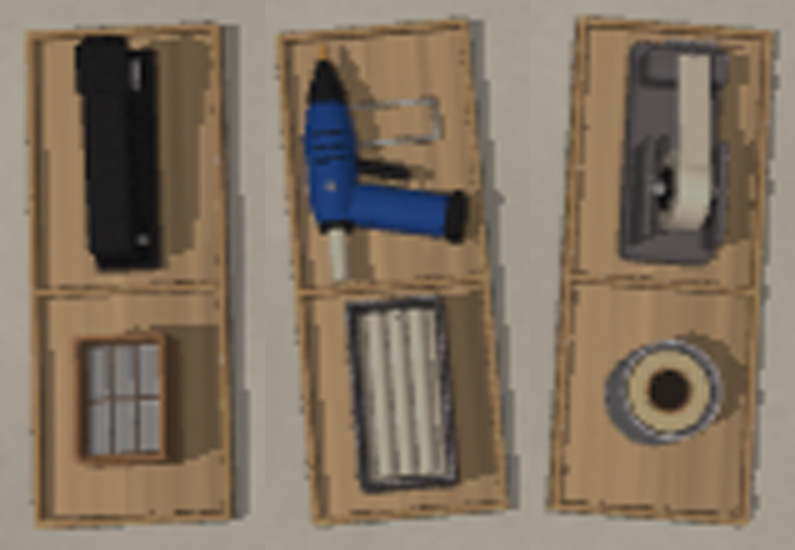

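View pics/c.png

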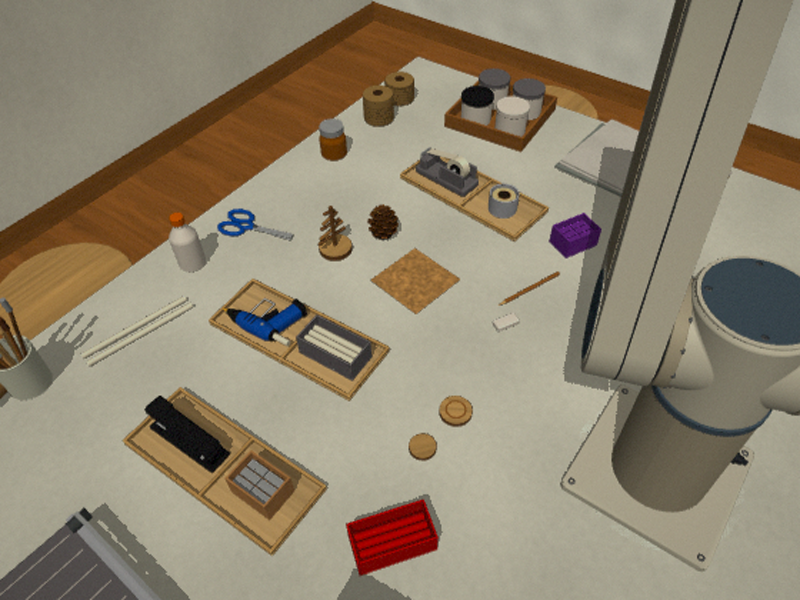

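Run:
```python
from h import *
R=lambda y:np.array([[np.cos(y),np.sin(y)],[-np.sin(y),np.cos(y)]])
for n,pts,a,o,y in(("sticks",[(349,306),(440,297),(457,482),(365,492)],(210,112,265),(.5284,.1135),.06),
 ("carton",[(78,341),(165,335),(168,462),(80,463)],(128,137,0),(.456,.3676),.012),("tin",[(670,391)],(374,122,530),(.4845,-.3769),-.105)):
    P=crop(pts,*a,.049); print(n,(R(y)@(P.mean(0)[:2]-o)).round(4))
print(get_time(),get_tcp_pos()); job_done()
```

```text
sticks [-0.0016 -0.0027]
carton [-0.0005 -0.0037]
tin [0.0009 0.0005]
52.3417 [ 0.18606722 -0.49999065  0.2499883 ]
the job is handed in; nothing more can be done
```

I swapped the three refills into their own trays and handed the job in at about 52 s of the 125 s. I parked the tape tin on the cork mat, put the glue sticks in the glue gun's tray and the staples in the stapler's tray, then moved the tin to the tape dispenser's tray.

- **Placement:** In the last top picture each container is within about 4 mm of its compartment centre.
- **Flatness:** All three look upright in the last pictures. Each was let go within 0.5 mm of the height it was picked up at, so they should be flat on the floor.
- **Surroundings:** The pine cone, the twig tree and the red and purple look-alikes look unmoved. The arm was clear of everything when I handed in.

No check failed or disagreed. Flatness and tilt were judged by eye and by the arm's heights, not measured directly.

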